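# Let one bottle down the chute

## Task

Let the next empty oil bottle down to the collecting trough: press the pad of the bottle chute's rocking lever all the way down with the fingertips, keep it down until the first bottle has rolled into the trough, then let the lever come up again so that the gate shuts and the other bottles stay queued behind it. Let just one bottle through, do not touch or lift any of the bottles or jars, leave the lever of the chute with the short jars unpressed, and leave everything else standing where it is.

Things in the scene. Friction and masses are not known exactly. Their poses are not given: they have to be found in the camera images.
- bottle_chute: bottle chute, fixed: aluminium lane 137 mm wide, 250 mm long, 30 mm side walls, sloping down 0.175 rad to its own -x (robot's side). Origin on the table under mid-lane, x uphill, y left, z up. Low end = collecting trough with end stop: a bottle in it has its centre at x -101, z 59 mm. Steel rocker straddles it, pivot at x -33, z 94 mm; highest fixed part: back plate, x 118, 132 mm up.
- bottle_rocker (a joint): bottle rocker. 0 = rest, gate shut by spring; grows as the pad (uphill end) goes down; stop at 0.55 rad. Over 0.45 the gate (downhill cross plate) clears the first bottle; a sprung catch bar has dropped behind it and holds the rest: one press passes one. Coming up, the gate shuts first, then the rest roll 45 mm on to it. Pad takes 5 N to start, 8 N at the stop.
- bottle_pad (a point): centre of the top of the bottle rocker's press pad: ribbed rubber-topped plate 50 mm long, 48 mm wide, left (+y) of the lane. At rest at x 46, y 107, z 125 mm in the chute frame, sloping up 0.29 rad uphill; fully pressed 46 mm lower, 4 mm farther uphill, sloping down 0.26 rad.
- bottle_gate (a point): middle of the gate's lower bar on the bottle rocker; at rest at x -59, z 80 mm in the chute frame; rises 16 mm when fully pressed
- bottle1: empty clear glass oil bottle lying across the bottle chute: round body 46 mm diameter, 86 mm long, then a 22 mm neck to the chute's +y; 131 mm overall, 0.11 kg. the first, against the gate: centre at x -35, z 70 mm in the chute frame. Origin at mid-length on its axis (y); x and z turn as it rolls.
- bottle2: empty clear glass oil bottle lying across the bottle chute: round body 46 mm diameter, 86 mm long, then a 22 mm neck to the chute's +y; 131 mm overall, 0.11 kg. the second in the queue, touching the first: x 11, z 78 mm. Origin at mid-length on its axis (y); x and z turn as it rolls.
- bottle3: empty clear glass oil bottle lying across the bottle chute: round body 46 mm diameter, 86 mm long, then a 22 mm neck to the chute's +y; 131 mm overall, 0.11 kg. the third: x 57, z 87 mm. Origin at mid-length on its axis (y); x and z turn as it rolls.
- jar_chute: jar chute, fixed: aluminium lane 67 mm wide, 250 mm long, 30 mm side walls, sloping down 0.175 rad to its own -x (robot's side). Origin on the table under mid-lane, x uphill, y left, z up. Low end = collecting trough with end stop: a jar in it has its centre at x -101, z 59 mm. Steel rocker straddles it, pivot at x -33, z 94 mm; highest fixed part: back plate, x 118, 132 mm up.
- jar_rocker (a joint): jar rocker. 0 = rest, gate shut by spring; grows as the pad (uphill end) goes down; stop at 0.55 rad. Over 0.45 the gate (downhill cross plate) clears the first jar; a sprung catch bar has dropped behind it and holds the rest: one press passes one. Coming up, the gate shuts first, then the rest roll 45 mm on to it. Pad takes 5 N to start, 8 N at the stop.
- jar_pad (a point): centre of the top of the jar rocker's press pad: ribbed rubber-topped plate 50 mm long, 48 mm wide, left (+y) of the lane. At rest at x 46, y 72, z 125 mm in the chute frame, sloping up 0.29 rad uphill; fully pressed 46 mm lower, 4 mm farther uphill, sloping down 0.26 rad.
- jar1: empty clear glass jar lying across the jar chute, 46 mm diameter, 61 mm long, wide mouth to the chute's +y; the first, against the gate. Origin at mid-length on its axis.
- jar2: empty clear glass jar lying across the jar chute, 46 mm diameter, 61 mm long, wide mouth to the chute's +y; the second. Origin at mid-length on its axis.
- jar3: empty clear glass jar lying across the jar chute, 46 mm diameter, 61 mm long, wide mouth to the chute's +y; the third. Origin at mid-length on its axis.
- oil_bottle: full amber oil bottle with white cap and paper label, 54 mm diameter, 155 mm tall, standing behind the bottle chute's high end, 155 to 175 mm uphill of the chute's origin. Origin under its foot.
- paste_jar: filled jar with aluminium lid, 62 mm diameter, 85 mm tall, standing close to the left side of the jar chute near its low end. Origin under its foot.
- funnel: steel funnel standing on its 104 mm mouth, spout up, 105 mm tall. Origin at the centre of the mouth.
- mug: white mug, 82 mm diameter, 85 mm tall. Origin under its foot.
- brush: brush lying flat, about 200 mm long. Origin under its middle.
- cap_tray: grey plastic tray of white screw caps, 130 x 100 x 40 mm. Origin under its centre.
- stopper: cork stopper standing, 32 mm diameter, 22 mm tall. Origin under its foot.
Not all that is in view belongs to the job. Leave any blue look-alike of the bottle3 alone. What is shaped like the bottle1 but green is not meant.

How it is judged:
By the outcome, as a careful person would: the job done as asked, in the order asked, and still so for the second after the job is handed in, with the robot touching nothing.
It also fails if it takes over 34 s, if anything falls off the work surface, if the arm or the gripper's body presses on something with over 40 N, if the wrist force passes 120 N, or if a joint passes its speed limit or range.

## Robot

A 6-joint arm with a two-finger parallel gripper is mounted at the origin on the work surface. World frame = base frame: x ahead of the robot, y to its left, z up, the work surface at z = 0. Lengths are in m, angles in rad, forces in N, time in s.
With the tool pointing down it reaches from about 0.35 to 0.975 m from the base axis. Payload 4.9 kg.
Tool frame: the origin (TCP) lies at the very end of the fingers, on their centre line; the grasp point (between the pads) lies 19 mm behind it (pinch_z is the distance from the TCP to the grasp point, in m); z points along the fingers, y is the line along which they close (so a half turn about z gives the same grasp; the last joint's range is limited). The gripper opens to 85 mm and grips with 20 to 120 N. Pads are 22 mm wide; open, the fingers measure 114 mm over their backs; the gripper's body (76 mm by 85 mm) begins 54 mm behind the grasp point. The pads swing forward as they close: fully open they stand 13 mm farther back than shut.
Start: joints at [1.063, 0.053, 1.613, -0, 1.476, -0.119], TCP at [0.237, 0.578, 0.231] pointing down, gripper open.
Joint ranges: [-3.01, 3.01], [-1.01, 2.22], [0.06, 2.58], [-1.02, 4.17], [0.09, 2.62], [-3.14, 3.14]. Speed limits (rad/s): [2.57, 2.57, 3.14, 3.14, 3.14, 3.14].

## Interface

Orientations are given as a unit quaternion [w, x, y, z].
In Python, from plant import * gives the robot as it stands. The module is installed in compiled form; this text tells all that it offers.
- The arm moves only by the tool play_rows, never from a script. Its arguments are lists of equal length, an entry for each row: "linear": the shift along the world's x, y, z in m, a list of three; "turn": the turn about the world's z in degrees. A call has 1 to 8 rows; each row shifts and turns the commanded pose from where the row before left it; what a row does not reach is not made up. A row lasts 1/8 s, in which the tool goes at most 62.5 mm and 10.7 degrees, less where a joint would pass 70% of its speed; a pose out of reach is approached as far as the arm can. A call is refused whole if a number of a shift passes 0.0625 or a number of a turn 10.7, either way. A call with a gripper value outside its range is refused whole. "hand" is the finger opening in m, from 0 to 0.0854, set as the call begins (left out, the last holds). The fingers move at their own pace and stop on an object; the grip force is fixed at half the most. Time passes only in rows, so rows that do not move let the fingers close. It gives the time, the measured TCP pose, the force, the opening and the grip force at its end, in the units of the state.
- state(): the state, without advancing time (a new reading comes with each control period).
- grab_frame(name): name is "scene" or "top" or "wrist"; returns the picture (384x512x3 uint8, red, green, blue); there is no depth.
- camera_info(name): a dict with "camera_matrix" (3x3 intrinsics, pixels), "distortion" ([k1, k2, p1, p2, k3] as OpenCV has them; the pictures are not rectified), "origin" and "attitude" of the camera in the world; the wrist camera has in their place "mount" (4x4, takes a point from camera to tool coordinates, whose origin is the TCP and whose axes are the flange's). Camera axes: x right, y down, z forward; pixel columns grow to the right and rows downward; lengths in m; the calibration is good to about 2 mm. A picture is of the moment at which its call begins: read the wrist's pose just before it. camera_info takes no time and is no camera call.
- job_done(): hands the job in; it is judged then, once.
Trained networks look in the newest picture that a camera, given by its name, has taken for a name from the list of things; names that differ only in an ending like _2 or _b are one class to them, and where a whole thing is asked for, a point or a joint stands for the part that bears it (a point fixed in the world has none). Each returns a list of dicts, best first, with "p" (0 to 1); they miss things now and then, are a little off and sometimes report something else, mostly with a low value. They report only what shows in the picture. A call takes as long as a camera call. They do not tell look-alikes from the thing itself.
- trace(camera, thing): "region" (384x512 bool, what is visible of it) and "location" ([column, row] in pixels, amid what is visible of it).
The state is a dict: "time": time; "joint_pos": joint angles; "joint_vel": joint speeds; "joint_efforts": joint torques, N m; "tool_pos": TCP position; "tool_rot": TCP orientation; "contact_force": force on the tool from outside, world axes, zero at the start; "ft_torque": the same for the moment, N m; "gripper_width": opening from 0.0 (shut) to 1.0 (fully open); "grasp_force": force on a finger pad.
Only numpy, scipy, OpenCV 4.12 (cv2) and the standard library are available. Lean on these libraries where they do the work, as an engineer would, in place of code of your own. Each camera call takes 0.05 s, during which the arm holds its last target. There are 200 camera calls.

## Working session

There is one attempt and no reset: what is moved stays moved. The work goes in short steps, Python scripts to look and compute and a tool call to move; the robot and the scene stay as the last step left them, time stands still between calls to the robot, and variables do not carry over. Pictures are saved under pics/ and viewed, at most 10 in all, crops included, and the job is handed in when it is done.

Besides the shell and the picture viewer there is one more tool, called after "Request:" as name(argument=value, ...), one argument or row to a line, values as JSON. play_rows: Moves the arm, as the interface text tells. Its arguments: {"type":"object","properties":{"linear":{"type":"array","items":{"type":"array","items":{"type":"number"}}},"turn":{"type":"array","items":{"type":"number"}},"hand":{"type":"number"}},"required":["linear","turn"]}

```bash
mkdir -p pics
python3 - <<'E'
from plant import *
import cv2,numpy as np
s=state();print(s['time'],s['tool_pos'],s['tool_rot'])
a=grab_frame("scene");b=grab_frame("top")
cv2.imwrite("pics/s.png",cv2.cvtColor(a,cv2.COLOR_RGB2BGR));cv2.imwrite("pics/t.png",cv2.cvtColor(b,cv2.COLOR_RGB2BGR))
for c in("scene","top"):
  print(camera_info(c))
  for t in("bottle_pad","bottle_chute","jar_pad","bottle1","jar_chute","bottle_gate"):
    print(c,t,[(round(d['p'],2),np.round(d['location']),d['region'].sum()) for d in trace(c,t)][:3])
E
```

```text
0.0 [0.23662826 0.57781312 0.23005493] [-3.20161046e-04  1.93182878e-01  9.81162228e-01 -9.77237847e-04]
{'camera_matrix': array([[479.89778188,   0.        , 254.22898629],
       [  0.        , 479.89778188, 186.36288954],
       [  0.        ,   0.        ,   1.        ]]), 'distortion': array([-0.03094309,  0.        ,  0.        ,  0.        ,  0.        ]), 'origin': array([ 1.29036062, -1.00866075,  1.04074064]), 'attitude': array([-0.42450058,  0.84667702,  0.29114757, -0.13479753])}
scene bottle_pad [(0.77, array([265., 150.]), np.int64(361))]
scene bottle_chute [(0.94, array([274., 175.]), np.int64(2130)), (0.15, array([214., 227.]), np.int64(258))]
scene jar_pad [(0.93, array([202., 210.]), np.int64(469)), (0.69, array([261., 147.]), np.int64(312))]
scene bottle1 [(0.81, array([248., 140.]), np.int64(356)), (0.7, array([261., 162.]), np.int64(182)), (0.67, array([286., 169.]), np.int64(273))]
scene jar_chute [(0.67, array([206., 231.]), np.int64(2227)), (0.53, array([284., 166.]), np.int64(242))]
scene bottle_gate [(0.93, array([263., 148.]), np.int64(413))]
{'camera_matrix': array([[479.64838971,   0.        , 253.97520701],
       [  0.        , 479.64838971, 196.39413504],
       [  0.        ,   0.        ,   1.        ]]), 'distortion': array([0.06181211, 0.        , 0.        , 0.        , 0.        ]), 'origin': array([ 0.29580163, -0.00712003,  1.58334352]), 'attitude': array([ 0.05492409, -0.70037757,  0.70912168, -0.06000867])}
top bottle_pad [(0.92, array([172., 204.]), np.int64(474))]
top bottle_chute [(0.76, array([194., 215.]), np.int64(2869))]
top jar_pad [(0.63, array([305., 190.]), np.int64(450))]
top bottle1 [(0.89, array([208., 190.]), np.int64(518)), (0.89, array([160., 282.]), np.int64(501)), (0.72, array([207., 208.]), np.int64(469))]
top jar_chute [(0.58, array([321., 207.]), np.int64(1529))]
top bottle_gate [(0.87, array([164., 196.]), np.int64(235))]
```

Run:
```python
import cv2
a=cv2.imread("pics/t.png");cv2.imwrite("pics/t2.png",cv2.resize(a[130:330,110:370],None,fx=3,fy=3,interpolation=cv2.INTER_CUBIC))
b=cv2.imread("pics/s.png");cv2.imwrite("pics/s2.png",cv2.resize(b[90:290,150:350],None,fx=3,fy=3,interpolation=cv2.INTER_CUBIC))
```

```text
(no output)
```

View pics/t2.png

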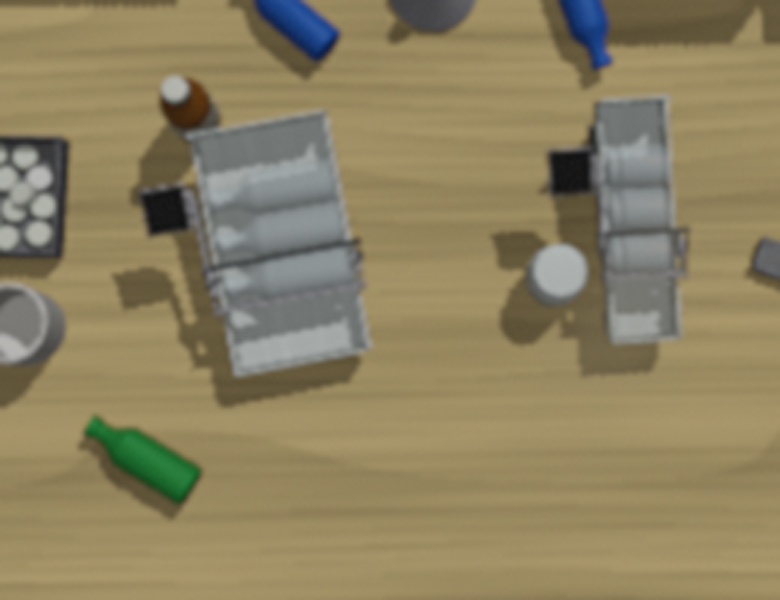

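View pics/s2.png

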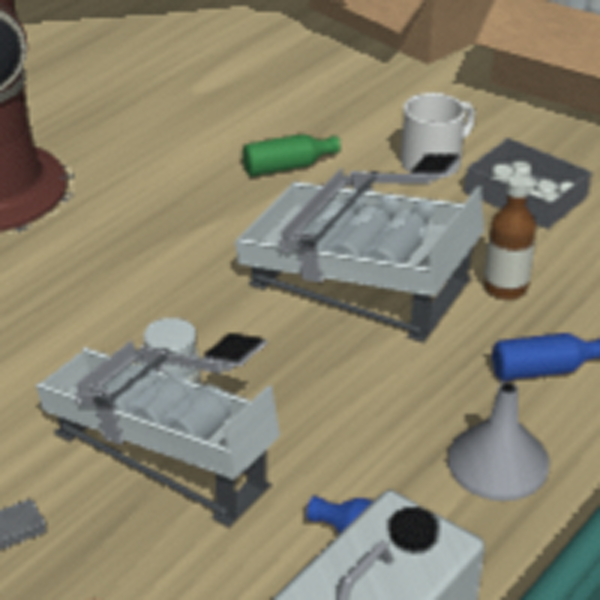

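View pics/t.png

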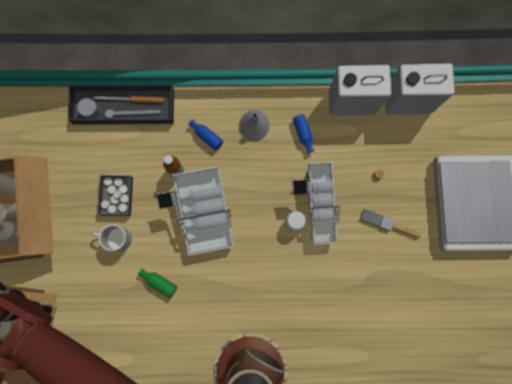

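The top view shows two chutes. The wide one, centred near (203,212) with necked bottles and its pad at (165,200), is the bottle chute. The narrow one near (322,205), with its pad at (300,187), holds the jars. The green bottle (157,283) and the blue ones (205,135) and (303,133) are look-alikes. The amber oil bottle stands at (172,164), close to the pad. The bottle pad in the scene view is near (295,144).

```bash
cat > h.py <<'E'
from plant import *
import cv2,numpy as np
from scipy.spatial.transform import Rotation as R
def ray(c,uv):
  i=camera_info(c);K=i['camera_matrix']
  p=cv2.undistortPoints(np.array([[uv]],float),K,i['distortion'])[0,0]
  q=i['attitude'];M=R.from_quat([q[1],q[2],q[3],q[0]])
  return i['origin'],M.apply([p[0],p[1],1.])
def plane(c,uv,z):
  o,d=ray(c,uv);return o+d*(z-o[2])/d[2]
def proj(c,P):
  i=camera_info(c);q=i['attitude'];M=R.from_quat([q[1],q[2],q[3],q[0]]).inv()
  return cv2.projectPoints(M.apply(np.atleast_2d(P)-i['origin']),np.zeros(3),np.zeros(3),i['camera_matrix'],i['distortion'])[0][:,0]
def chute(P,x,y,a):
  P=np.atleast_2d(P).astype(float)/1000;c,s=np.cos(a),np.sin(a)
  return np.c_[x+c*P[:,0]-s*P[:,1],y+s*P[:,0]+c*P[:,1],P[:,2]]
E
cat > fit.py <<'E'
from h import *
from scipy.optimize import least_squares
def blob(f,u0,v0,r):
  g=cv2.imread(f).max(2)[v0-r:v0+r,u0-r:u0+r];n,l,st,c=cv2.connectedComponentsWithStats((g<45).astype(np.uint8))
  k=min(range(1,n),key=lambda k:np.hypot(*(c[k]-r))-0.1*st[k,4]);print(st[k]);return c[k]+[u0-r,v0-r]
t=blob("pics/t.png",165,200,12);s=blob("pics/s.png",295,144,12)
print(t,s,plane("top",t,.125),plane("scene",s,.125))
o1,d1=ray("top",t);o2,d2=ray("scene",s)
k=np.linalg.lstsq(np.c_[d1,-d2],o2-o1,rcond=None)[0];p1,p2=o1+k[0]*d1,o2+k[1]*d2
print("tri",(p1+p2)/2,np.linalg.norm(p1-p2))
# back plate top corners (z 132) from the top crop
L=np.array([[190,137],[327,112]])/3+[110,130]
q=[plane("top",l,.132) for l in L];print(q)
# pad + plate corners fit
pts=[[46,107,125],[118,70,132],[118,-70,132]]
def res(v):
  W=chute(pts,*v);e=(proj("top",W)-np.vstack([t,L])).ravel();return np.r_[e,(proj("scene",W[:1])-s).ravel()]
r=least_squares(res,[.6,.15,.1]);print(r.x,np.round(r.fun,2))
W=chute([[46,107,125],[50,107,79],[-101,0,59],[165,0,0]],*r.x);print(W)
im=cv2.imread("pics/t.png");im=cv2.resize(im[130:290,110:270],None,fx=4,fy=4,interpolation=cv2.INTER_CUBIC)
im2=cv2.imread("pics/s.png");im2=cv2.resize(im2[90:230,200:360],None,fx=4,fy=4,interpolation=cv2.INTER_CUBIC)
M=[[46,107,125],[118,70,132],[118,-70,132],[-101,0,59],[-35,0,70],[11,0,78],[57,0,87],[-59,0,80],[70,131,132],[22,131,118],[70,83,132],[22,83,118]]
for c,I,o in(("top",im,(110,130)),("scene",im2,(200,90))):
  for u in proj(c,chute(M,*r.x)): cv2.circle(I,tuple(int(round(w)) for w in (u-o)*4+2),3,(0,0,255),-1)
cv2.imwrite("pics/fit.png",cv2.resize(np.vstack([im,im2]),None,fx=.5,fy=.5))
E
python3 fit.py
```

```text
[  5   5  14  14 155]
[ 5 10 14  5 50]
[164.64516129 199.8516129 ] [294.5 144. ] [0.52766629 0.25494468 0.125     ] [0.52811035 0.25458082 0.125     ]
tri [0.52776822 0.25504762 0.12462504] 0.00010757023657137489
[array([0.60163496, 0.2283369 , 0.132     ]), array([0.62640513, 0.08789563, 0.132     ])]
[0.49787476 0.14118455 0.15073523] [ 0.35  0.12  0.08 -0.76 -0.58  0.43 -0.3   0.  ]
[[0.52728551 0.25387887 0.125     ]
 [0.53124015 0.25447953 0.079     ]
 [0.39802001 0.12601788 0.059     ]
 [0.66100382 0.16596179 0.        ]]
```

View pics/fit.png

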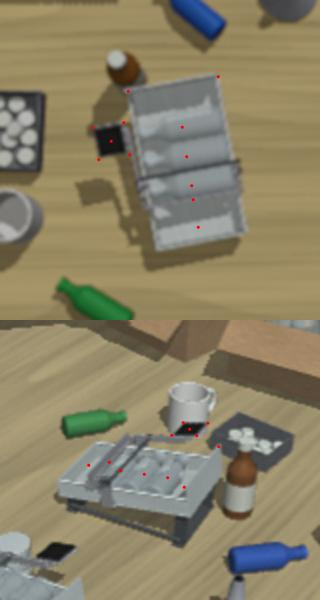

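The fit agrees with both pictures: the pad is at (0.5275, 0.2545, 0.125), triangulated z is 0.1246, and the residual is under 1 px. All the projected points land on the wide chute with the necked glass bottles, so this is the right lever. I'm moving above the pad with the fingers shut.

Request:
play_rows(
  linear=[
    [0.036,-0.04,0],
    [0.036,-0.04,0],
    [0.036,-0.04,0],
    [0.036,-0.04,0],
    [0.036,-0.04,0],
    [0.036,-0.04,0],
    [0.036,-0.04,0],
    [0.036,-0.04,0],
  ],
  turn=[5,5,5,5,5,5,0,0],
  hand=0,
)

```text
time: 1.7
tool_pos: [0.526, 0.2569, 0.2316]
tool_rot: [0.0, -0.067, 0.998, 0.0]
contact_force: [0.4, 0.5, -0.1]
gripper_width: -0.004
grasp_force: 0.0
```

Request:
play_rows(
  linear=[
    [0,0,-0.02],
    [0,0,-0.02],
    [0,0,-0.02],
    [0,0,0],
    [0,0,0],
  ],
  turn=[0,0,0,0,0],
)

```text
time: 2.33
tool_pos: [0.5247, 0.259, 0.1715]
tool_rot: [0.0, -0.068, 0.998, 0.0]
contact_force: [-0.3, -0.5, 0.1]
gripper_width: 0.001
grasp_force: 0.0
```

Request:
play_rows(
  linear=[
    [0.004,-0.0045,-0.015],
    [0,0,-0.015],
    [0,0,0],
    [0,0,0],
  ],
  turn=[0,0,0,0],
)

```text
time: 2.82
tool_pos: [0.5289, 0.2538, 0.1411]
tool_rot: [-0.0, -0.067, 0.998, -0.0]
contact_force: [0.9, 0.0, 0.2]
gripper_width: -0.0
grasp_force: 0.0
```

Run:
```python
from h import *
print(state()['tool_pos'])
a=grab_frame("top")[130:250,110:270];b=grab_frame("scene")[90:210,220:380]
cv2.imwrite("pics/c1.png",cv2.cvtColor(cv2.resize(np.hstack([a,b]),None,fx=2.5,fy=2.5,interpolation=cv2.INTER_CUBIC),cv2.COLOR_RGB2BGR))
```

```text
[0.5288998  0.25376994 0.14112225]
```

View pics/c1.png

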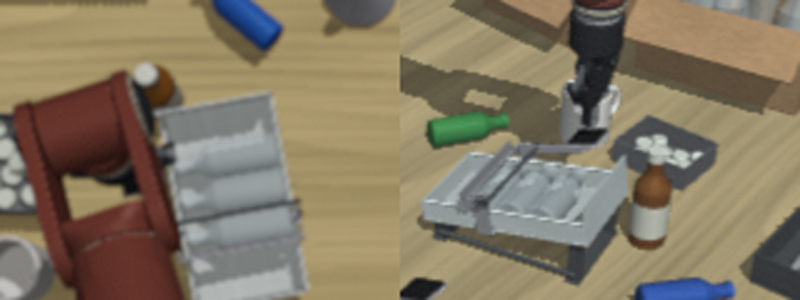

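The shut fingertips sit right above the black pad (scene crop, about (590,135)). The oil bottle and the chute are clear of the gripper. Now I press.

Request:
play_rows(
  linear=[
    [0,0.0005,-0.012],
    [0,0,-0.012],
    [0,0,-0.012],
    [0,0,-0.012],
    [0,0,-0.008],
  ],
  turn=[0,0,0,0,0],
)

```text
time: 3.55
tool_pos: [0.5308, 0.2548, 0.0865]
tool_rot: [0.002, -0.067, 0.998, 0.0]
contact_force: [2.0, 0.6, 8.2]
gripper_width: -0.0
grasp_force: 4.1
```

Request:
play_rows(
  linear=[
    [0,0,-0.002],
    [0,0,-0.001],
    [0,0,0],
  ],
  turn=[0,0,0],
)

```text
time: 3.92
tool_pos: [0.5305, 0.2548, 0.0838]
tool_rot: [0.002, -0.067, 0.998, 0.0]
contact_force: [1.4, -0.1, 7.8]
gripper_width: -0.0
grasp_force: 4.1
```

Request:
play_rows(
  linear=[
    [0,0,-0.002],
    [0,0,-0.001],
    [0,0,0],
  ],
  turn=[0,0,0],
)

```text
time: 4.3
tool_pos: [0.5302, 0.2547, 0.0811]
tool_rot: [0.001, -0.067, 0.998, 0.0]
contact_force: [-0.8, 0.8, 9.5]
gripper_width: -0.002
grasp_force: 4.8
```

```bash
cat > look.py <<'E'
from h import *
import sys
s=state();print(s['time'],s['tool_pos'],s['contact_force'])
a=grab_frame("top")[150:270,130:270];b=grab_frame("scene")[90:210,220:360]
cv2.imwrite(sys.argv[1],cv2.cvtColor(cv2.resize(np.hstack([a,b]),None,fx=2.8,fy=2.8,interpolation=cv2.INTER_CUBIC),cv2.COLOR_RGB2BGR))
E
python3 look.py pics/c2.png
```

```text
4.3 [0.53021207 0.25471676 0.0811233 ] [-0.80984818  0.82594893  9.5149803 ]
```

View pics/c2.png

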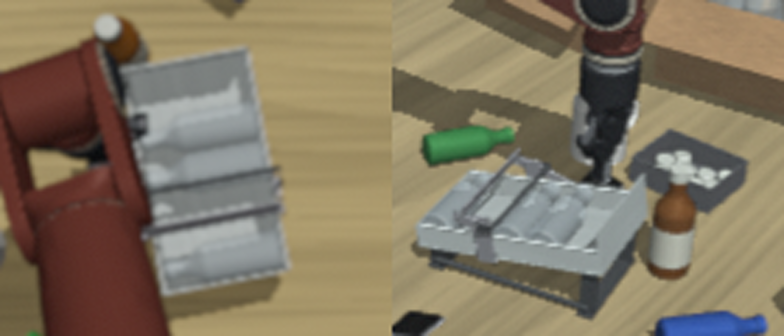

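The first bottle is already in the trough (top crop, about (225,255)), and the other two are held behind the catch. I'll press 1 mm more to be sure of the stop, and hold.

Request:
play_rows(
  linear=[
    [0,0,-0.001],
    [0,0,-0.001],
    [0,0,0],
    [0,0,0],
    [0,0,0],
    [0,0,0],
  ],
  turn=[0,0,0,0,0,0],
)

```text
time: 5.15
tool_pos: [0.5303, 0.2548, 0.0808]
tool_rot: [0.001, -0.067, 0.998, 0.0]
contact_force: [-4.8, -2.4, 18.0]
gripper_width: -0.003
grasp_force: 8.1
```

The tool no longer moves down and the force rose to 18 N, so the lever is at its stop. Now I release it smoothly.

Request:
play_rows(
  linear=[
    [0,0,0.006],
    [0,0,0.01],
    [0,0,0.01],
    [0,0,0.01],
    [0,0,0.01],
    [0,0,0.01],
    [0,0,0.015],
    [0,0,0.03],
  ],
  turn=[0,0,0,0,0,0,0,0],
)

```text
time: 6.15
tool_pos: [0.5278, 0.2539, 0.1773]
tool_rot: [-0.002, -0.067, 0.998, -0.001]
contact_force: [-0.0, 0.5, -0.6]
gripper_width: 0.0
grasp_force: 0.0
```

Request:
play_rows(
  linear=[
    [0,0,0.03],
    [-0.02,0.03,0.02],
    [-0.03,0.04,0],
    [-0.03,0.04,0],
    [-0.03,0.04,0],
    [-0.03,0.04,0],
    [0,0,0],
    [0,0,0],
  ],
  turn=[0,0,0,0,0,0,0,0],
)

```text
time: 7.15
tool_pos: [0.3891, 0.4441, 0.2284]
tool_rot: [0.0, -0.067, 0.998, -0.0]
contact_force: [0.3, -0.2, -0.1]
gripper_width: -0.002
grasp_force: 0.0
```

```bash
python3 look.py pics/c3.png
```

```text
7.15 [0.3891343  0.44406755 0.22841096] [ 0.33710241 -0.15944398 -0.09728105]
```

View pics/c3.png

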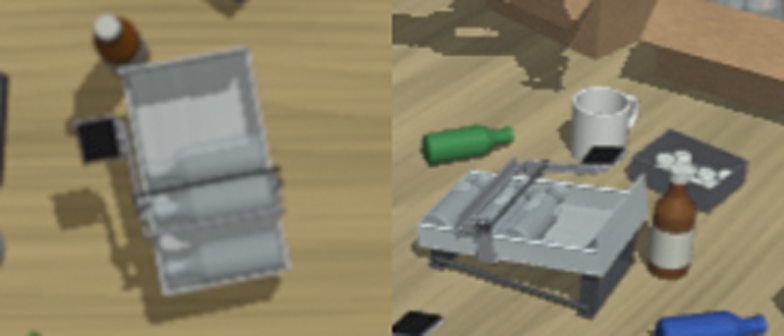

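One bottle is in the trough and the other two are queued at the shut gate. I'll check numerically that the pad is back at rest.

Request:
play_rows(
  linear=[
    [0,0,0],
    [0,0,0],
    [0,0,0],
    [0,0,0],
  ],
  turn=[0,0,0,0],
)

```text
time: 7.75
tool_pos: [0.389, 0.4442, 0.2283]
tool_rot: [-0.0, -0.067, 0.998, -0.0]
contact_force: [-0.5, 0.4, -0.8]
gripper_width: 0.003
grasp_force: 0.0
```

```bash
python3 - <<'E'
from h import *
for c,f in(("top","t"),("scene","s")): cv2.imwrite(f"pics/{f}.png",cv2.cvtColor(grab_frame(c),cv2.COLOR_RGB2BGR))
E
python3 fit.py | sed -n 1,4p
```

```text
[  5   5  14  14 152]
[ 6 11 13  5 51]
[164.75       199.57894737] [294.78431373 145.01960784] [0.52850932 0.25463948 0.125     ] [0.53271018 0.24948925 0.125     ]
tri [0.52917685 0.25539493 0.12071555] 4.102164009421587e-05
```

Request:
play_rows(
  linear=[
    [0,0,0],
    [0,0,0],
    [0,0,0],
    [0,0,0],
    [0,0,0],
    [0,0,0],
    [0,0,0],
    [0,0,0],
  ],
  turn=[0,0,0,0,0,0,0,0],
)

```text
time: 8.85
tool_pos: [0.3889, 0.4444, 0.2283]
tool_rot: [-0.0, -0.067, 0.998, -0.0]
contact_force: [0.6, 0.5, -0.6]
gripper_width: 0.001
grasp_force: 0.0
```

```bash
python3 - <<'E'
from h import *
for c,f in(("top","t"),("scene","s")): cv2.imwrite(f"pics/{f}.png",cv2.cvtColor(grab_frame(c),cv2.COLOR_RGB2BGR))
E
python3 fit.py | sed -n 1,4p
python3 - <<'E'
import cv2,numpy as np
a=cv2.imread("pics/t.png")[180:265,160:240];b=cv2.imread("pics/s.png")[125:200,220:320]
cv2.imwrite("pics/c4.png",np.hstack([cv2.resize(a,(400,425),interpolation=3),cv2.resize(b,(400,425),interpolation=3)]))
E
```

```text
[  5   5  14  14 153]
[ 6 11 13  5 50]
[164.75163399 199.62091503] [294.7 145. ] [0.5283789  0.25463224 0.125     ] [0.53240215 0.24940766 0.125     ]
tri [0.52896585 0.25531762 0.12077365] 0.00022132925755158518
```

View pics/c4.png

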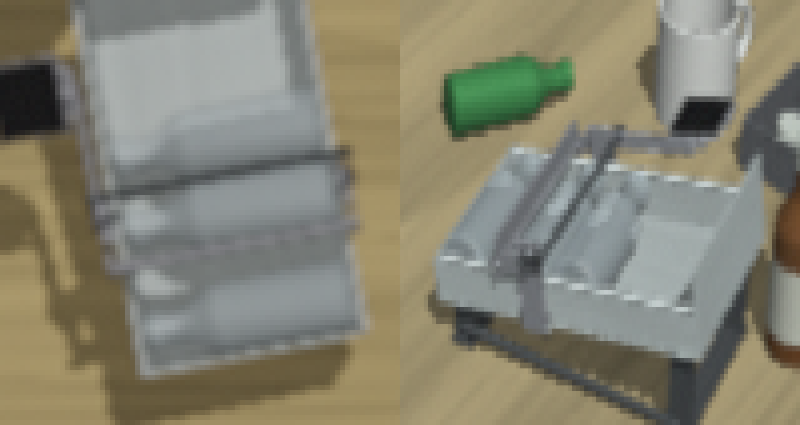

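```bash
python3 -c "
from plant import *
print(job_done())"
```

```text
the job is handed in; nothing more can be done
None
```

I pressed the bottle chute's lever to its stop and one bottle rolled into the trough. I then let the lever up and handed the job in at about 9 s: the gate looks shut with the other two bottles queued behind it, but the pad settled about 4 mm below its first measured height and stayed there.

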